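Open the experiment board's stand, stand the board up and steady it

TASK

The experiment board lies on its face on the lab bench with its back up. First swing the wire stand on its back out past the snap until it stays fully open; then take the board by its carry handle and raise it, without letting it fall, until it stands on its rubber feet and leans back on the open stand. Finish still holding the handle firmly, so that the board cannot tip over while I push leads into it and pull them out; leave the other things on the bench alone.

Things in the scene. Friction and masses are not known exactly. Their poses are not given: they have to be found in the camera images.
- board: Flat black experiment board, 250 mm wide, 190 mm from feet to top edge, 30 mm thick, 0.75 kg, face down at the start. x runs across its width, y from feet to handle, z out of its back. Origin: in the front face, mid-width, 120 mm from the bottom of the feet. Its back has a recess 156 mm wide, open at the feet end, 165 mm long; the floor is 20 mm below the side rails (10 mm above the bench).
- handle: Centre of the carry handle's round grip bar: 14 mm diameter, 110 mm long along the board's x, between two flat posts on the top edge; rigid on the board, but the bar can turn between the pads. It is 242 mm from the bottom of the feet and 16 mm behind the front face (16 mm above the bench at the start), 45 mm clear of the top edge.
- stand (a joint): Opening angle (rad) of the U-shaped wire stand on the board's back: 0 folded into the recess (start), 0.5 open at its stop. An over-centre spring pulls it shut below about 0.3 and snaps it open above that; lifting the cross bar takes about 2 N at first, less on the way.
- stand_bar (a point): Middle of the stand's round steel cross bar, 10 mm diameter, 130 mm long along the board's x, at the stand's free end. Folded it lies 4 mm from the feet end, 22 mm above the bench, 12 mm (centre) above the recess floor, with free space on either side of it for fingers. Opening, it rises on an arc of 146 mm radius about stand_pivot.
- stand_pivot (a point): The middle of the stand's hinge axis, which runs along the board's x axis, 150 mm from the bottom of the feet, 22 mm behind the board's front face.
- foot (a point): Middle of the rear bottom edge of the rubber feet (30 mm above the bench at the start, on it at the end). The front bottom edge is 30 mm from it, straight below at the start: the board turns about that edge until vertical, then about the rear edge. On feet and open stand it leans back 15 degrees past vertical, the handle bar 0.24 m above the bench.
- adapter: Yellow vented mains adapter box on four round red feet, 85 x 125 x 70 mm, loose; origin under its centre. Not to be moved.
- meter: Grey hand-held multimeter lying on its back, 150 x 74 x 42 mm, loose; origin under its centre. Not to be moved.
- screwdriver: Black-handled screwdriver, 170 mm long, lying on the bench, loose; its origin is its underside at mid-length. Not to be moved.

How it is judged:
By the outcome, as a careful person would: the job done as asked, in the order asked, and still so for the second after the job is handed in, while the arm keeps its last pose, push and grip.
It also fails if it takes over 59 s, if anything falls off the work surface, if the arm or the gripper's body presses on something with over 40 N, if the wrist force passes 120 N, or if a joint passes its speed limit or range.

ROBOT

A 6-joint arm with a two-finger parallel gripper is mounted at the origin on the work surface. World frame = base frame: x ahead of the robot, y to its left, z up, the work surface at z = 0. Lengths are in m, angles in rad, forces in N, time in s.
With the tool pointing down it reaches from about 0.4 to 0.825 m from the base axis. Payload 7 kg.
Tool frame: the origin (TCP) lies at the centre of the arm's flange, where the gripper is bolted on; the fingertips stand 178 mm ahead of it and the grasp point (between the pads) lies arm.tcp_to_grasp ahead of it (arm.tcp_to_grasp is the distance from the TCP to the grasp point, in m); z points along the fingers, y is the direction in which the jaws open and shut (so a half turn about z gives the same grasp; the last joint's range is limited). The gripper opens to 88 mm and grips with 3 to 60 N. Pads are 19 mm wide; open, the fingers measure 130 mm over their backs; the gripper's body (78 mm by 193 mm) begins 47 mm behind the grasp point.
Start: joints at [-0.883, 0.359, 0.012, 0, -1.224, -0.288], TCP at [0.263, -0.622, 0.405] pointing down, gripper open.
Joint ranges: [-3.07, 3.07], [-1.43, 2.12], [-1.02, 1.25], [-3.03, 1.67], [-3.05, -0], [-3.03, 3.03]. Speed limits (rad/s): [2.39, 2.39, 3.01, 3.14, 3.14, 3.14].

INTERFACE

Orientations are given as [roll, pitch, yaw] about the fixed x, y, z axes, in that order (R = Rz(yaw) Ry(pitch) Rx(roll)).
In Python, from station import arm gives the robot as it stands.
- The arm moves only by the tool move_arm, never from a script. Its argument "deltas" is a list of rows, each a list of 6 numbers: the shift along the world's x, y, z in mm, then the turn, a rotation vector about the world's x, y, z in degrees. In form: [[tx, ty, tz, ax, ay, az], ...]. A call has exactly 5 rows; each row shifts and turns the commanded pose from where the row before left it; what a row does not reach is not made up. A row lasts 1/12 s, in which the tool goes at most 41.7 mm and 7.16 degrees, less where a joint would pass 70% of its speed; a pose out of reach is approached as far as the arm can. A call with a gripper value outside its range is refused whole. "claw" is the closure in counts, from 0 (fully open) to 255 (shut), set as the call begins (left out, the last holds). The fingers move at their own pace and stop on an object; "squeeze" is the grip in N (left out, the last holds). Time passes only in rows, so rows that do not move let the fingers close, or fill a call up. It gives the time, the measured TCP pose, the force and the opening at its end, in the units of the state.
- arm.get_state(): the state, without advancing time (a new reading comes with each control period).
- arm.grab_frame(name): name is "side" or "top"; returns the picture (480x640x3 uint8, red, green, blue); there is no depth.
- arm.calibration(name): a dict with "intrinsics" (3x3 intrinsics, pixels), "k1" (the pictures are not rectified: a ray, as slopes to the right and down, at radius r is drawn at 1 + k1 r^2 times it, then the intrinsics apply), "T" (4x4, takes a point from camera to world coordinates). Camera axes: x right, y up, looking along -z (the intrinsics and any distortion apply to the point x, -y, -z); pixel columns grow to the right and rows downward; lengths in m; the calibration is good to about 2 mm. A picture is of the moment at which its call begins. calibration takes no time and is no camera call.
- arm.job_done(): hands the job in, once; it reports no verdict.
Trained networks look in the newest picture that a camera, given by its name, has taken for a name from the list of things; names that differ only in an ending like _2 or _b are one class to them, and where a whole thing is asked for, a point or a joint stands for the part that bears it (a point fixed in the world has none). Each returns a list of dicts, best first, with "score" (0 to 1); they miss things now and then, are a little off and sometimes report something else, mostly with a low value. They report only what shows in the picture. A call takes as long as a camera call.
- arm.spot_in(thing, camera): "xy" ([column, row] in pixels, amid what is visible of it).
- arm.masks_of(thing, camera): "pixels" (480x640 bool, what is visible of it) and "xy" ([column, row] in pixels, amid what is visible of it).
- arm.spot_point(thing, camera): "xy" ([column, row] in pixels: a listed point, or the origin of a listed thing).
The state is a dict: "t": time; "q": joint angles; "qd": joint speeds; "joint_efforts": joint torques, N m; "eef_pos": TCP position; "ee_rot": TCP orientation; "force": force on the tool from outside, world axes, zero at the start; "moment": the same for the moment, N m; "width": finger opening in m.
Only numpy, scipy, OpenCV 4.12 (cv2) and the standard library are available. Lean on these libraries where they do the work, as an engineer would, in place of code of your own. Each camera call takes 0.05 s, during which the arm holds its last target. There are 200 camera calls.

## Working session

There is one attempt and no reset: what is moved stays moved. The work goes in short steps, Python scripts to look and compute and a tool call to move; the robot and the scene stay as the last step left them, time stands still between calls to the robot, and variables do not carry over. Pictures are saved under pics/ and viewed, about 8 in all and at most 12, crops included, and the job is handed in when it is done.

Besides the shell and the picture viewer there is one more tool, called by a JSON object that holds its "method" and its "body", one argument or row to a line. move_arm: Moves the arm, as the interface text tells. Its arguments: {"type":"object","properties":{"deltas":{"type":"array","items":{"type":"array","items":{"type":"number"}}},"claw":{"type":"number"},"squeeze":{"type":"number"}},"required":["deltas"]}

```bash
mkdir -p pics; ls; python3 - <<'E'
from station import arm
import cv2
s=arm.get_state();print(s['t'],s['eef_pos'],s['ee_rot'],s['width'],arm.tcp_to_grasp)
for c in('top','side'):
    im=arm.grab_frame(c);cv2.imwrite(f'pics/{c}0.png',im[:,:,::-1])
    k=arm.calibration(c);print(k)
    for n in('handle','stand_bar','stand_pivot','foot','board'):
        print(c,n,[(d['xy'],d['score']) for d in arm.spot_point(n,c)][:2])
E
```

```text
pics
0.0 [ 0.2626443  -0.62158647  0.40370847] [ 3.13990371e+00 -1.39284420e-04 -2.74192112e+00] 0.0873936607443118 0.1593
{'intrinsics': array([[527.31453393,   0.        , 315.86762815],
       [  0.        , 527.31453393, 237.79633279],
       [  0.        ,   0.        ,   1.        ]]), 'k1': 0.008387631331776783, 'T': array([[-1.08029157e-01,  9.73733655e-01, -2.00430714e-01,
         3.63004910e-01],
       [-9.94147682e-01, -1.05750593e-01,  2.20725875e-02,
         1.94488003e-02],
       [ 2.97154486e-04,  2.01642212e-01,  9.79459203e-01,
         1.26366996e+00],
       [ 0.00000000e+00,  0.00000000e+00,  0.00000000e+00,
         1.00000000e+00]])}
top handle [([251.2, 259.3], 0.57)]
top stand_bar [([352.1, 257.2], 0.92)]
top stand_pivot []
top foot [([357.0, 257.9], 0.58)]
top board [([302.3, 259.6], 0.68), ([270.8, 178.5], 0.42)]
{'intrinsics': array([[604.82998388,   0.        , 315.78674356],
       [  0.        , 604.82998388, 235.71634942],
       [  0.        ,   0.        ,   1.        ]]), 'k1': -0.16867369866912724, 'T': array([[-0.79512334,  0.42835232, -0.4292938 ,  0.11796844],
       [-0.60644603, -0.55993269,  0.56453396,  0.66861522],
       [ 0.0014438 ,  0.70921765,  0.70498812,  0.86321174],
       [ 0.        ,  0.        ,  0.        ,  1.        ]])}
side handle [([288.2, 298.4], 0.7)]
side stand_bar [([369.7, 223.9], 0.66)]
side stand_pivot []
side foot [([368.8, 222.4], 0.83)]
side board [([332.5, 264.1], 0.76)]
```

```bash
cat > h.py <<'E'
from station import arm
import numpy as np, cv2
from scipy.spatial.transform import Rotation as R
def ray(c,xy):
    k=arm.calibration(c);d=np.array([k['k1'],0,0,0.])
    u=cv2.undistortPoints(np.array([[xy]],float),k['intrinsics'],d)[0,0]
    v=k['T'][:3,:3]@np.array([u[0],-u[1],-1]);return k['T'][:3,3],v
def at_z(c,xy,z):
    o,v=ray(c,xy);return o+v*(z-o[2])/v[2]
def tri(xa,xb):
    (o,v),(p,w)=ray('top',xa),ray('side',xb)
    s=np.linalg.lstsq(np.c_[v,-w],p-o,rcond=None)[0]
    a,b=o+s[0]*v,p+s[1]*w;return (a+b)/2,np.linalg.norm(a-b)
def proj(c,P):
    k=arm.calibration(c);q=np.linalg.inv(k['T'])@np.r_[P,1]
    x,y=q[0]/-q[2],-q[1]/-q[2];f=1+k['k1']*(x*x+y*y)
    K=k['intrinsics'];return K[0,0]*x*f+K[0,2],K[1,1]*y*f+K[1,2]
E
python3 - <<'E'
from h import *
np.set_printoptions(precision=4,suppress=True)
for n,z,a,b in(('handle',.016,(251.2,259.3),(288.2,298.4)),('bar',.022,(352.1,257.2),(369.7,223.9)),('foot',.03,(357,257.9),(368.8,222.4)),('board',0,(302.3,259.6),(332.5,264.1))):
    print(n,at_z('top',a,z),at_z('side',b,z),tri(a,b))
E
```

```text
handle [0.5828 0.151  0.016 ] [0.5762 0.1479 0.016 ] (array([0.5794, 0.1493, 0.0165]), np.float64(0.007163393498366642))
bar [ 0.5608 -0.0894  0.022 ] [ 0.5644 -0.0979  0.022 ] (array([ 0.559 , -0.0885,  0.0323]), np.float64(0.00020107588019236127))
foot [ 0.5566 -0.1     0.03  ] [ 0.564  -0.0931  0.03  ] (array([ 0.5616, -0.0985,  0.0259]), np.float64(0.009575796980282684))
board [0.5715 0.0295 0.    ] [0.5707 0.0197 0.    ] (array([0.5675, 0.0284, 0.0107]), np.float64(0.004844495393968279))
```

View pics/top0.png

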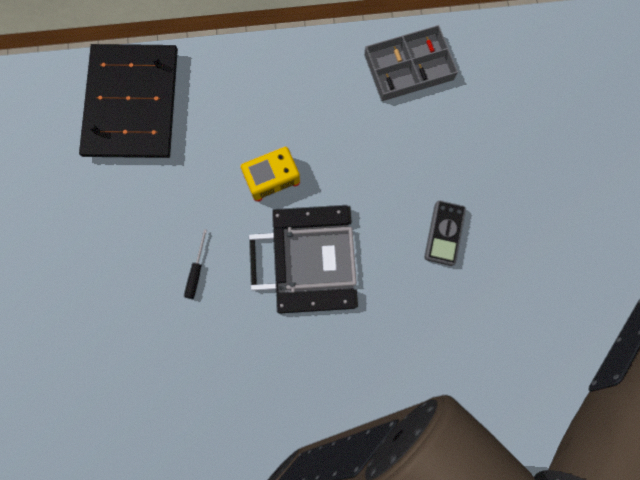

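View pics/side0.png

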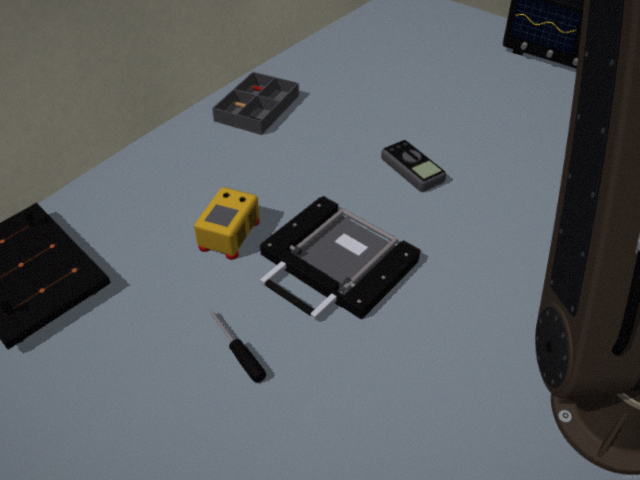

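Both views show the board face down, with its feet towards −y and its handle towards +y. In the top view its corners are near (274,208), (350,206), (357,306) and (279,313). The handle bar is at about (253,262) and the stand bar at about (353,258). The adapter, meter and screwdriver are clear of the work area. Next I fit the pose.

```bash
cat >> h.py <<'E'
def W(p,b):  # board-frame mm (x, y from origin, z) -> world, board face down
    c,s=np.cos(p[2]),np.sin(p[2]);x,y,z=np.array(b)/1000
    return np.array([p[0]+c*x-s*y,p[1]+s*x+c*y,z])
E
python3 - <<'E'
from h import *
from scipy.optimize import least_squares
ob=[('top',(0,122,16),(251.2,259.3)),('top',(0,-116,22),(352.1,257.2)),('top',(0,-120,30),(357,257.9)),('top',(0,0,0),(302.3,259.6)),
('side',(0,122,16),(288.2,298.4)),('side',(0,-116,22),(369.7,223.9)),('side',(0,-120,30),(368.8,222.4)),('side',(0,0,0),(332.5,264.1)),
('top',(125,70,30),(274,208)),('top',(125,-120,30),(350,206)),('top',(-125,-120,30),(357,306)),('top',(-125,70,30),(279,312)),
('side',(125,-120,30),(323,197)),('side',(-125,-120,30),(420,248)),('side',(125,70,30),(261,243))]
f=lambda p:np.concatenate([np.subtract(proj(c,W(p,b)),u) for c,b,u in ob])
r=least_squares(f,[.57,.03,0],loss='soft_l1',x_scale=[.1,.1,.1])
print(r.x,r.fun.reshape(-1,2).round(1).tolist())
for n,b in(('handle',(0,122,16)),('bar',(0,-116,22)),('feet',(0,-120,0))):print(n,W(r.x,b))
E1=1
out=[]
for c,(x0,y0,w,h) in(('top',(235,190,140,140)),('side',(245,180,190,150))):
    im=cv2.imread(f'pics/{c}0.png');k=4 if c=='top' else 3
    im=cv2.resize(im[y0:y0+h,x0:x0+w],None,fx=k,fy=k,interpolation=cv2.INTER_CUBIC)
    P=lambda b:tuple(int((v-o+.5)*k) for v,o in zip(proj(c,W(r.x,b)),(x0,y0)))
    q=[(125,70,30),(125,-120,30),(-125,-120,30),(-125,70,30)]
    for i in range(4):cv2.line(im,P(q[i]),P(q[i-3]),(0,255,0),1)
    cv2.line(im,P((-55,122,16)),P((55,122,16)),(0,0,255),1);cv2.line(im,P((-65,-116,22)),P((65,-116,22)),(0,0,255),1)
    out.append(cv2.resize(im,(400,400 if c=='top' else 316)))
    cv2.imwrite(f'pics/fit_{c}.png',im)
a=cv2.imread('pics/fit_top.png')
cv2.imwrite('pics/fit.png',a)
E
```

```text
[ 0.57025436  0.02396575 -0.06549025] [[2.4, 1.6], [0.9, -0.9], [-2.1, -2.2], [2.3, 0.2], [-0.1, -1.3], [-1.0, 2.0], [1.4, -0.4], [-1.1, 1.4], [-0.6, 0.0], [1.9, -1.2], [1.0, 2.7], [-2.7, 0.2], [-0.2, -2.0], [1.9, 3.7], [-2.2, 0.7]]
handle [0.57823846 0.14570421 0.016     ]
bar [ 0.56266292 -0.09178558  0.022     ]
feet [ 0.56240115 -0.09577701  0.        ]
```

View pics/fit_top.png

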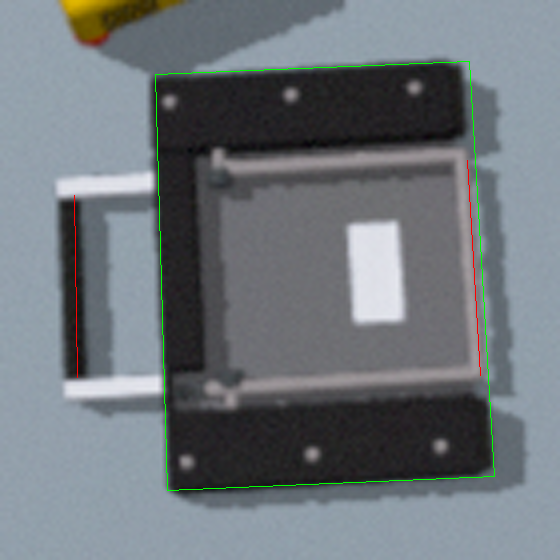

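View pics/fit_side.png

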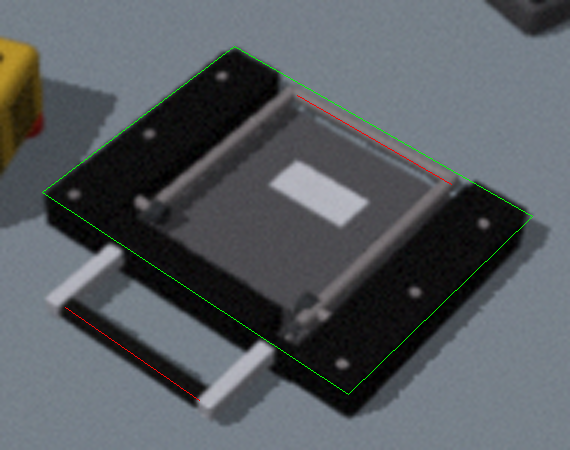

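The overlays show the fit is good to about 1 px. In the top view the stand bar lies about 1.5 px to the left of the predicted line. I'll refit with these sharper points.

```bash
python3 - <<'E'
from h import *
from scipy.optimize import least_squares
T=lambda u:(u[0]/4+234.5,u[1]/4+189.5)
S=lambda u:(u[0]/3+244.5,u[1]/3+179.5)
ob=[('top',b,T(u)) for b,u in [((125,70,30),(153,75)),((125,-120,30),(465,62)),((-125,-120,30),(490,473)),((-125,70,30),(168,490)),((55,122,16),(67,195)),((-55,122,16),(77,377)),((65,-116,22),(463,156)),((-65,-116,22),(477,375))]]
ob+=[('side',b,S(u)) for b,u in [((125,70,30),(45,196)),((125,-120,30),(235,48)),((-125,-120,30),(531,214)),((-125,70,30),(350,396)),((55,122,16),(62,309)),((-55,122,16),(202,402))]]
f=lambda p:np.concatenate([np.subtract(proj(c,W(p,b)),u) for c,b,u in ob])
for sel in('top','side',''):
    o=ob; ob_=[x for x in ob if sel in x[0]]
    g=lambda p:np.concatenate([np.subtract(proj(c,W(p,b)),u) for c,b,u in ob_])
    r=least_squares(g,[.57,.03,0],loss='soft_l1');print(sel,r.x,abs(r.fun).max())
print(r.fun.reshape(-1,2).round(1).tolist())
for n,b in(('handle',(0,122,16)),('bar',(0,-116,22)),('feet',(0,-120,0))):print(n,W(r.x,b))
E
```

```text
top [ 0.57114738  0.02590334 -0.05907593] 0.9119547189107493
side [ 0.56965746  0.02456516 -0.05862951] 1.3204684739376376
 [ 0.5704167   0.02525791 -0.05783666] 1.3825453727118315
[[-0.2, -0.0], [0.2, -0.6], [0.9, 0.5], [-0.3, 0.4], [1.2, 0.6], [-0.1, 0.4], [0.5, 0.9], [0.5, -0.2], [-1.4, -0.4], [-1.1, -0.2], [-0.1, 0.7], [-0.3, -0.1], [0.8, 0.2], [-0.9, 0.1]]
handle [0.57746884 0.14705392 0.016     ]
bar [ 0.56371139 -0.09054813  0.022     ]
feet [ 0.56348017 -0.09454144  0.        ]
```

{"method": "move_arm", "body": {
  "deltas": [
    [19, 33.5, 0, 0, 0, -1.7],
    [19, 33.5, 0, 0, 0, -1.7],
    [19, 33.5, 0, 0, 0, -1.7],
    [19, 33.5, 0, 0, 0, -1.7],
    [19, 33.5, 0, 0, 0, -1.7]
  ],
  "claw": 0,
  "squeeze": 10
}}

```text
t: 1.02
eef_pos: [0.3581, -0.4527, 0.4048]
ee_rot: [-3.141, 0.0, -2.892]
force: [0.6, 0.2, 0.5]
width: 0.0875
```

{"method": "move_arm", "body": {
  "deltas": [
    [19, 33.5, 0, 0, 0, -1.7],
    [19, 33.5, 0, 0, 0, -1.7],
    [19, 33.5, 0, 0, 0, -1.7],
    [19, 33.5, 0, 0, 0, -1.7],
    [19, 33.5, 0, 0, 0, -1.7]
  ]
}}

```text
t: 1.43
eef_pos: [0.4532, -0.285, 0.4051]
ee_rot: [-3.141, 0.001, -3.04]
force: [0.6, -0.6, 0.3]
width: 0.0877
```

{"method": "move_arm", "body": {
  "deltas": [
    [19, 33.5, -15, 0, 0, -1.7],
    [19, 33.5, -15, 0, 0, -1.7],
    [19, 33.5, -15, 0, 0, -1.7],
    [19, 33.5, -15, 0, 0, -1.7],
    [19, 33.5, -15, 0, 0, -1.7]
  ]
}}

```text
t: 1.85
eef_pos: [0.5482, -0.1174, 0.3295]
ee_rot: [3.141, 0.001, 3.095]
force: [1.3, -1.0, -0.2]
width: 0.0874
```

{"method": "move_arm", "body": {
  "deltas": [
    [8, 14, -15, 0, 0, -0.7],
    [8, 14, -15, 0, 0, 0],
    [0, 0, 0, 0, 0, 0],
    [0, 0, 0, 0, 0, 0],
    [0, 0, 0, 0, 0, 0]
  ]
}}

```text
t: 2.27
eef_pos: [0.5637, -0.0915, 0.3001]
ee_rot: [-3.141, 0.0, 3.084]
force: [0.4, 0.2, 0.3]
width: 0.0878
```

{"method": "move_arm", "body": {
  "deltas": [
    [0, 1, -25, 0, 0, 0],
    [0, 0, -25, 0, 0, 0],
    [0, 0, -25, 0, 0, 0],
    [0, 0, -20, 0, 0, 0],
    [0, 0, -13, 0, 0, 0]
  ]
}}

```text
t: 2.68
eef_pos: [0.5631, -0.0914, 0.1909]
ee_rot: [3.142, -0.0, 3.083]
force: [0.4, 0.1, 0.0]
width: 0.0878
```

{"method": "move_arm", "body": {
  "deltas": [
    [0, 0, 0, 0, 0, 0],
    [0, 0, 0, 0, 0, 0],
    [0, 0, 0, 0, 0, 0],
    [0, 0, 0, 0, 0, 0],
    [0, 0, 0, 0, 0, 0]
  ],
  "claw": 160,
  "squeeze": 6
}}

```text
t: 3.1
eef_pos: [0.5641, -0.0903, 0.1931]
ee_rot: [3.141, 0.002, 3.084]
force: [-0.5, -0.0, -0.4]
width: 0.0597
```

```bash
python3 - <<'E'
from h import *
s=arm.get_state();print(s['eef_pos'],s['width'],s['force'])
a=cv2.resize(arm.grab_frame('top')[150:330,220:460],(480,360));b=cv2.resize(arm.grab_frame('side')[110:330,240:480],(392,360))
cv2.imwrite('pics/g1.png',np.hstack([a[:,:400],b])[:,:,::-1])
E
```

```text
[ 0.56414359 -0.09034412  0.19306015] 0.059716467096278286 [-0.48268503 -0.02038652 -0.36148777]
```

View pics/g1.png

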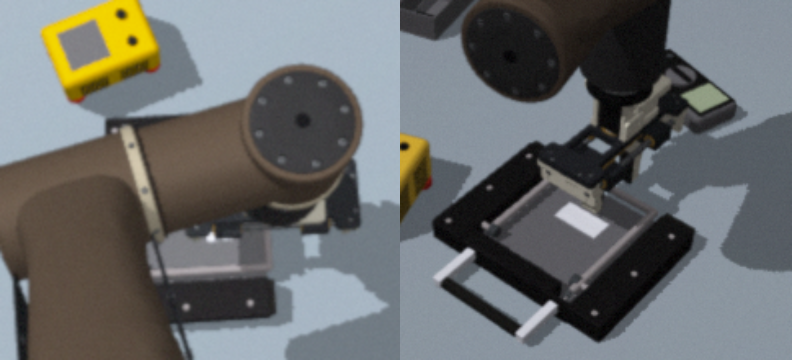

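The gripper straddles the stand bar at mid-width, with the inner finger in the recess. I'll close it on the bar.

{"method": "move_arm", "body": {
  "deltas": [
    [0, 0, 0, 0, 0, 0],
    [0, 0, 0, 0, 0, 0],
    [0, 0, 0, 0, 0, 0],
    [0, 0, 0, 0, 0, 0],
    [0, 0, 0, 0, 0, 0]
  ],
  "claw": 255,
  "squeeze": 10
}}

```text
t: 3.62
eef_pos: [0.5637, -0.0902, 0.1916]
ee_rot: [-3.142, -0.0, 3.084]
force: [-0.2, 0.0, -0.4]
width: 0.0184
```

{"method": "move_arm", "body": {
  "deltas": [
    [0, 0, 0, 0, 0, 0],
    [0, 0, 0, 0, 0, 0],
    [0, 0, 0, 0, 0, 0],
    [0, 0, 0, 0, 0, 0],
    [0, 0, 0, 0, 0, 0]
  ]
}}

```text
t: 4.03
eef_pos: [0.5637, -0.0903, 0.1916]
ee_rot: [-3.142, -0.0, 3.084]
force: [0.7, -1.5, 0.5]
width: 0.0096
```

{"method": "move_arm", "body": {
  "deltas": [
    [0, 0, 0, 0, 0, 0],
    [0, 0, 0, 0, 0, 0],
    [0, 0, 0, 0, 0, 0],
    [0, 0, 0, 0, 0, 0],
    [0, 0, 0, 0, 0, 0]
  ]
}}

```text
t: 4.45
eef_pos: [0.5637, -0.0903, 0.1916]
ee_rot: [-3.142, -0.0, 3.084]
force: [0.6, -0.3, -1.8]
width: 0.0097
```

{"method": "move_arm", "body": {
  "deltas": [
    [0, 0.2, 7.3, 0, 0, 0],
    [0, 0.5, 7.3, 0, 0, 0],
    [0.1, 0.9, 7.2, 0, 0, 0],
    [0.1, 1.3, 7.2, 0, 0, 0],
    [0.1, 1.6, 7.1, 0, 0, 0]
  ]
}}

```text
t: 4.87
eef_pos: [0.5637, -0.0857, 0.2287]
ee_rot: [-3.142, -0.0, 3.084]
force: [-2.3, 1.3, -0.4]
width: 0.0094
```

{"method": "move_arm", "body": {
  "deltas": [
    [0.1, 2.0, 7.0, 0, 0, 0],
    [0.1, 2.4, 7.0, 0, 0, 0],
    [0.2, 2.6, 6.8, 0, 0, 0],
    [0.2, 3.0, 6.6, 0, 0, 0],
    [0, 0, 0, 0, 0, 0]
  ]
}}

```text
t: 5.28
eef_pos: [0.5651, -0.0754, 0.257]
ee_rot: [3.141, 0.002, 3.085]
force: [-2.4, -4.7, 2.9]
width: 0.0094
```

```bash
python3 - <<'E'
from h import *
s=arm.get_state();print(s['eef_pos'],s['width'],s['force'])
b=cv2.resize(arm.grab_frame('side')[110:330,240:480],(600,550))
cv2.imwrite('pics/g2.png',b[:,:,::-1])
E
```

```text
[ 0.56505394 -0.07535794  0.25695661] 0.009422336221380926 [-2.37916248 -4.71633458  2.93781717]
```

View pics/g2.png

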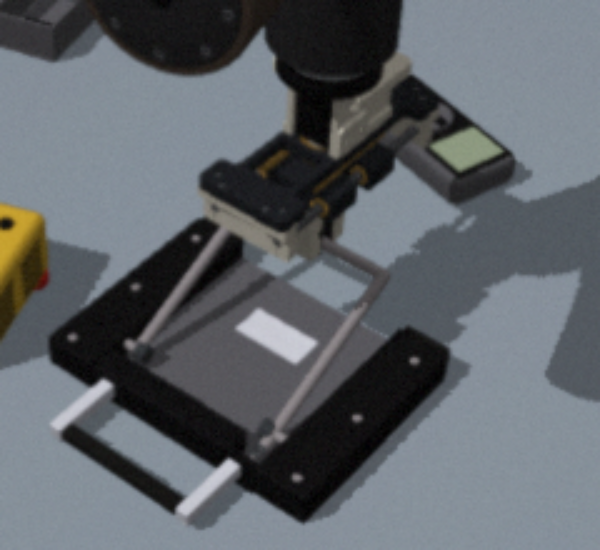

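The stand has lifted past the snap and now pushes upward, with the bar in the grip and the board still flat. I'll open the claw and rise clear.

{"method": "move_arm", "body": {
  "deltas": [
    [0.1, 1.5, 3, 0, 0, 0],
    [0, 0, 0, 0, 0, 0],
    [0, 0, 0, 0, 0, 0],
    [0, 0, 0, 0, 0, 0],
    [0, 0, 0, 0, 0, 0]
  ],
  "claw": 90
}}

```text
t: 5.75
eef_pos: [0.5648, -0.0741, 0.2578]
ee_rot: [3.141, -0.0, 3.084]
force: [-0.6, -0.4, -0.3]
width: 0.037
```

{"method": "move_arm", "body": {
  "deltas": [
    [0, 0, 0, 0, 0, 0],
    [0, 0, 0, 0, 0, 0],
    [0, 0, 20, 0, 0, 0],
    [0, 0, 30, 0, 0, 0],
    [0, 0, 30, 0, 0, 0]
  ]
}}

```text
t: 6.17
eef_pos: [0.5644, -0.0743, 0.3382]
ee_rot: [-3.141, -0.003, 3.084]
force: [1.4, 1.1, 0.0]
width: 0.0566
```

{"method": "move_arm", "body": {
  "deltas": [
    [0.5, 30, 10, 0, 0, 0],
    [0.5, 40, 0, 0, 0, 0],
    [3, 40, 0, 0, 0, 0],
    [3, 40, 0, 0, 0, 0],
    [3, 40, 0, 0, 0, 0]
  ],
  "claw": 144
}}

```text
t: 6.58
eef_pos: [0.5744, 0.1174, 0.3485]
ee_rot: [3.141, 0.001, 3.084]
force: [1.3, -1.0, -0.3]
width: 0.0389
```

```bash
python3 - <<'E'
from h import *
s=arm.get_state();print(s['eef_pos'],s['width'],s['force'])
t=arm.grab_frame('top');b=arm.grab_frame('side')
cv2.imwrite('pics/g3.png',np.hstack([cv2.resize(t[150:350,220:420],(400,400)),cv2.resize(b[130:330,240:440],(400,400))])[:,:,::-1])
for c in('top','side'):
  for n in('stand_bar','handle'):print(c,n,[(d['xy'],d['score']) for d in arm.spot_point(n,c)][:2])
p=[0.5704,0.0253,-0.0578]
for a in(0,.5):
  P=W(p,(0,30-146*np.cos(a),22+146*np.sin(a)));print(a,P,proj('top',P),proj('side',P))
P=W(p,(0,122,16));print(proj('top',P),proj('side',P))
E
```

```text
[0.57442207 0.11736003 0.3485189 ] 0.038928460826867045 [ 1.26396064 -1.01455285 -0.3464466 ]
top stand_bar [([342.1, 253.6], 0.79)]
top handle [([251.1, 257.5], 0.64)]
side stand_bar [([361.7, 205.9], 0.92)]
side handle [([290.5, 297.6], 0.82)]
0 [ 0.56369893 -0.09050629  0.022     ] (np.float64(352.4231610038186), np.float64(255.94500050658255)) (np.float64(367.9475128574611), np.float64(226.0629471754646))
0.5 [ 0.56473141 -0.07266319  0.09199613] (np.float64(346.63379746739565), np.float64(251.12955559781304)) (np.float64(364.56021759295237), np.float64(204.59022599064778))
(np.float64(253.0105566912891), np.float64(261.30824378996897)) (np.float64(287.9125673094269), np.float64(297.8037848214085))
```

View pics/g3.png

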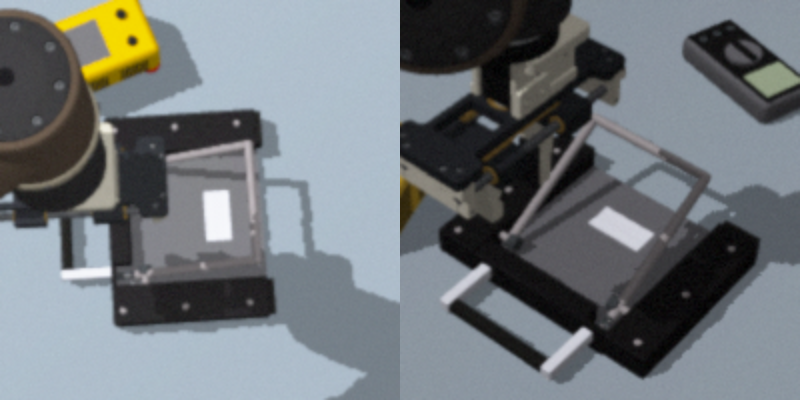

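The stand is open and holds at about 0.5: the bar was spotted at side (362,206), against (364.6,204.6) predicted. The board hasn't moved. I'll go down to the handle.

{"method": "move_arm", "body": {
  "deltas": [
    [3, 29.7, 0, 0, 0, 0],
    [0, 0, -40, 0, 0, 0],
    [0, 0, -40, 0, 0, 0],
    [0, 0, -20, 0, 0, 0],
    [0, 0, 0, 0, 0, 0]
  ]
}}

```text
t: 7.3
eef_pos: [0.5759, 0.1431, 0.2433]
ee_rot: [-3.137, -0.007, 3.081]
force: [-0.3, -0.4, 0.9]
width: 0.0382
```

{"method": "move_arm", "body": {
  "deltas": [
    [0, 0, -20, 0, 0, 0],
    [0, 0, -20, 0, 0, 0],
    [0, 0, -16, 0, 0, 0],
    [0, 0, -10, 0, 0, 0],
    [0, 0, 0, 0, 0, 0]
  ]
}}

```text
t: 7.72
eef_pos: [0.5777, 0.1444, 0.1814]
ee_rot: [-3.14, -0.002, 3.083]
force: [1.2, 0.6, 0.3]
width: 0.0381
```

```bash
python3 - <<'E'
from h import *
s=arm.get_state();print(s['eef_pos'],s['width'],s['force'])
b=arm.grab_frame('side')
cv2.imwrite('pics/g4.png',cv2.resize(b[200:340,220:400],(720,560),interpolation=cv2.INTER_CUBIC)[:,:,::-1])
E
```

```text
[0.57765841 0.14444467 0.18142682] 0.038126465537598464 [1.19331863 0.61148694 0.32921941]
```

View pics/g4.png

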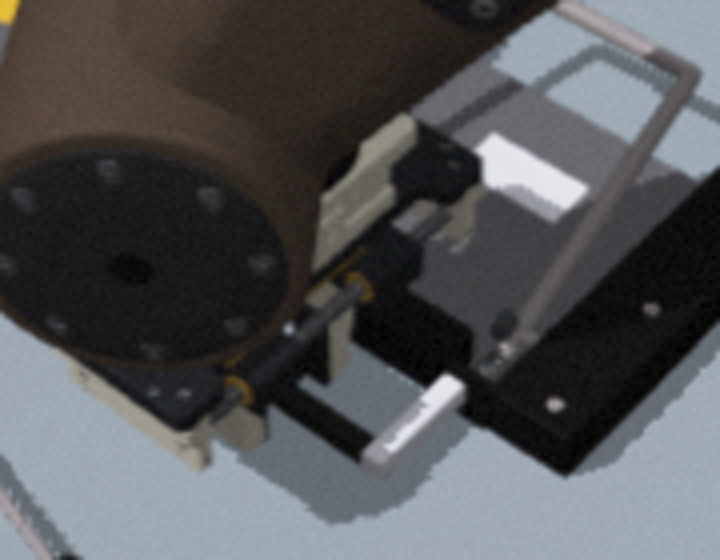

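The fingers straddle the handle bar, one on each side and clear of the board edge. I'll nudge +2.5 mm in y and close.

{"method": "move_arm", "body": {
  "deltas": [
    [0, 2.5, 0, 0, 0, 0],
    [0, 0, 0, 0, 0, 0],
    [0, 0, 0, 0, 0, 0],
    [0, 0, 0, 0, 0, 0],
    [0, 0, 0, 0, 0, 0]
  ],
  "claw": 255,
  "squeeze": 20
}}

```text
t: 8.18
eef_pos: [0.5779, 0.148, 0.1829]
ee_rot: [3.141, 0.001, 3.085]
force: [-0.8, 0.5, 4.6]
width: 0.0131
```

{"method": "move_arm", "body": {
  "deltas": [
    [0, 0, 0, 0, 0, 0],
    [0, 0, 0, 0, 0, 0],
    [0, 0, 0, 0, 0, 0],
    [0, 0, 0, 0, 0, 0],
    [0, 0, 0, 0, 0, 0]
  ]
}}

```text
t: 8.6
eef_pos: [0.5779, 0.1481, 0.1829]
ee_rot: [3.141, 0.001, 3.085]
force: [-1.3, -0.4, 5.6]
width: 0.013
```

```bash
python3 - <<'E'
from h import *
s=arm.get_state();print(s['eef_pos'],s['width'],s['force'])
# bar path in board-y/z plane (mm from front feet edge), every 3 deg to 105
def P(d):
    a=np.radians(d);c,n=np.cos(a),np.sin(a)
    if d<=90:return np.array([242*c-16*n,242*n+16*c])
    # rear edge at (-30,0) fixed; bar rel. to rear edge in board: y 242,z -14
    return np.array([-30+242*c+14*n,242*n-14*c])
D=np.r_[0:90:3,90,93,96,99,102,105];Q=np.array([P(d) for d in D])
for d,q,e in zip(D[1:],Q[1:],np.diff(Q,axis=0)):print(d,q.round(1),'d',np.round([e[0]*.058,e[0],e[1]],1).tolist())
E
```

```text
[0.5778932  0.14807102 0.18290372] 0.013044778802759602 [-1.32784927 -0.40129501  5.61076111]
3 [240.8  28.6] d [-0.1, -1.2, 12.6]
6 [239.   41.2] d [-0.1, -1.8, 12.6]
9 [236.5  53.7] d [-0.1, -2.5, 12.5]
12 [233.4  66. ] d [-0.2, -3.1, 12.3]
15 [229.6  78.1] d [-0.2, -3.8, 12.1]
18 [225.2  90. ] d [-0.3, -4.4, 11.9]
21 [220.2 101.7] d [-0.3, -5.0, 11.7]
24 [214.6 113. ] d [-0.3, -5.6, 11.4]
27 [208.4 124.1] d [-0.4, -6.2, 11.1]
30 [201.6 134.9] d [-0.4, -6.8, 10.7]
33 [194.2 145.2] d [-0.4, -7.3, 10.4]
36 [186.4 155.2] d [-0.5, -7.9, 10.0]
39 [178.  164.7] d [-0.5, -8.4, 9.5]
42 [169.1 173.8] d [-0.5, -8.9, 9.1]
45 [159.8 182.4] d [-0.5, -9.3, 8.6]
48 [150.  190.5] d [-0.6, -9.8, 8.1]
51 [139.9 198.1] d [-0.6, -10.2, 7.6]
54 [129.3 205.2] d [-0.6, -10.6, 7.0]
57 [118.4 211.7] d [-0.6, -10.9, 6.5]
60 [107.1 217.6] d [-0.7, -11.2, 5.9]
63 [ 95.6 222.9] d [-0.7, -11.5, 5.3]
66 [ 83.8 227.6] d [-0.7, -11.8, 4.7]
69 [ 71.8 231.7] d [-0.7, -12.0, 4.1]
72 [ 59.6 235.1] d [-0.7, -12.2, 3.4]
75 [ 47.2 237.9] d [-0.7, -12.4, 2.8]
78 [ 34.7 240. ] d [-0.7, -12.5, 2.1]
81 [ 22.1 241.5] d [-0.7, -12.6, 1.5]
84 [  9.4 242.3] d [-0.7, -12.7, 0.8]
87 [ -3.3 242.5] d [-0.7, -12.7, 0.2]
90 [-16. 242.] d [-0.7, -12.7, -0.5]
93 [-28.7 242.4] d [-0.7, -12.7, 0.4]
96 [-41.4 242.1] d [-0.7, -12.7, -0.3]
99 [-54.  241.2] d [-0.7, -12.7, -0.9]
102 [-66.6 239.6] d [-0.7, -12.6, -1.6]
105 [-79.1 237.4] d [-0.7, -12.5, -2.2]
```

{"method": "move_arm", "body": {
  "deltas": [
    [-0.1, -1.2, 12.6, 0, 0, 0],
    [-0.1, -1.8, 12.6, 0, 0, 0],
    [-0.1, -2.5, 12.5, 0, 0, 0],
    [-0.2, -3.1, 12.3, 0, 0, 0],
    [-0.2, -3.8, 12.1, 0, 0, 0]
  ]
}}

```text
t: 9.02
eef_pos: [0.5766, 0.1356, 0.2442]
ee_rot: [3.142, -0.001, 3.084]
force: [0.5, 0.8, -3.8]
width: 0.0131
```

{"method": "move_arm", "body": {
  "deltas": [
    [-0.3, -4.4, 11.9, 0, 0, 0],
    [-0.3, -5.0, 11.7, 0, 0, 0],
    [-0.3, -5.6, 11.4, 0, 0, 0],
    [-0.4, -6.2, 11.1, 0, 0, 0],
    [-0.4, -6.8, 10.7, 0, 0, 0]
  ]
}}

```text
t: 9.43
eef_pos: [0.5753, 0.1071, 0.3022]
ee_rot: [3.141, 0.0, 3.084]
force: [1.0, 1.9, -2.3]
width: 0.0135
```

```bash
python3 - <<'E'
from h import *
s=arm.get_state();print(s['eef_pos'],s['width'],s['force'],s['moment'])
b=arm.grab_frame('side')
cv2.imwrite('pics/g5.png',cv2.resize(b[90:330,220:480],(650,600),interpolation=cv2.INTER_CUBIC)[:,:,::-1])
E
```

```text
[0.57531915 0.10712055 0.30220792] 0.013544347756007595 [ 1.00089367  1.92286958 -2.27298126] [ 0.99596506 -0.28015002  0.07515238]
```

View pics/g5.png

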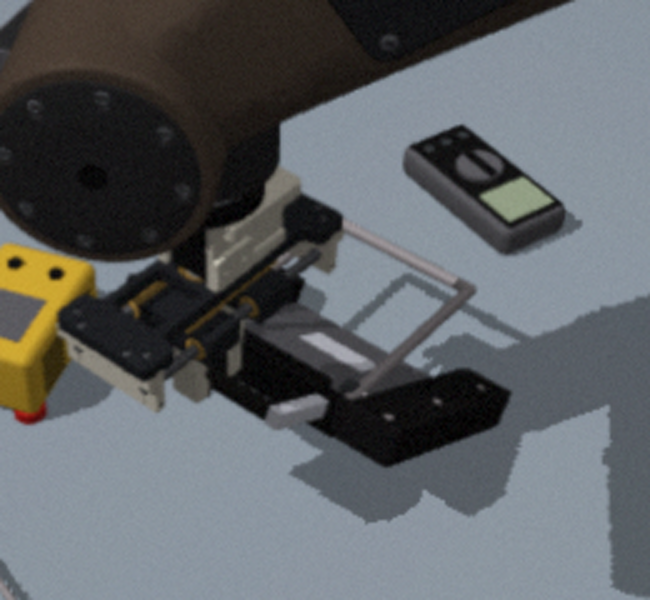

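The board is rising about its feet, tilted about 30°, with the bar in the grip and the stand still open. I'll carry on.

{"method": "move_arm", "body": {
  "deltas": [
    [-0.4, -7.3, 10.4, 0, 0, 0],
    [-0.5, -7.9, 10.0, 0, 0, 0],
    [-0.5, -8.4, 9.5, 0, 0, 0],
    [-0.5, -8.9, 9.1, 0, 0, 0],
    [-0.5, -9.3, 8.6, 0, 0, 0]
  ]
}}

```text
t: 9.9
eef_pos: [0.573, 0.065, 0.3499]
ee_rot: [3.141, 0.001, 3.084]
force: [1.2, 2.9, -0.6]
width: 0.0134
```

{"method": "move_arm", "body": {
  "deltas": [
    [-0.6, -9.8, 8.1, 0, 0, 0],
    [-0.6, -10.2, 7.6, 0, 0, 0],
    [-0.6, -10.6, 7.0, 0, 0, 0],
    [-0.6, -10.9, 6.5, 0, 0, 0],
    [-0.7, -11.2, 5.9, 0, 0, 0]
  ]
}}

```text
t: 10.32
eef_pos: [0.5702, 0.0123, 0.3857]
ee_rot: [3.141, 0.003, 3.084]
force: [0.2, 5.7, 6.0]
width: 0.0131
```

{"method": "move_arm", "body": {
  "deltas": [
    [-0.7, -11.5, 5.3, 0, 0, 0],
    [-0.7, -11.8, 4.7, 0, 0, 0],
    [-0.7, -12.0, 4.1, 0, 0, 0],
    [-0.7, -12.2, 3.4, 0, 0, 0],
    [-0.7, -12.4, 2.8, 0, 0, 0]
  ]
}}

```text
t: 10.73
eef_pos: [0.567, -0.0481, 0.4066]
ee_rot: [3.142, 0.004, 3.085]
force: [3.2, 2.5, 5.5]
width: 0.0133
```

```bash
python3 - <<'E'
from h import *
s=arm.get_state();print(s['eef_pos'],s['width'],s['force'],s['moment'])
b=arm.grab_frame('side')
cv2.imwrite('pics/g6.png',cv2.resize(b[60:300,240:500],(650,600),interpolation=cv2.INTER_CUBIC)[:,:,::-1])
E
```

```text
[ 0.56698345 -0.04805837  0.40660229] 0.013304945412431792 [3.2161691  2.52346473 5.46177642] [ 1.00223079 -1.13119043  0.11948209]
```

View pics/g6.png

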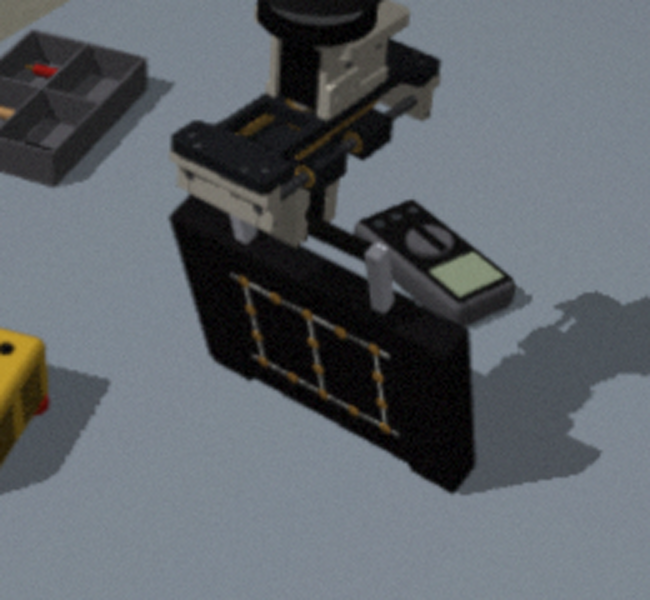

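The board is about 75–80° up, with its feet on the bench and the handle gripped. I'll continue over vertical and lower it gently onto the stand.

{"method": "move_arm", "body": {
  "deltas": [
    [-0.7, -12.5, 2.1, 0, 0, 0],
    [-0.7, -12.6, 1.5, 0, 0, 0],
    [-0.7, -12.7, 1, 0, 0, 0],
    [-0.7, -12.7, 0.3, 0, 0, 0],
    [-0.7, -12.7, -0.3, 0, 0, 0]
  ]
}}

```text
t: 11.2
eef_pos: [0.5635, -0.1117, 0.4108]
ee_rot: [-3.141, 0.005, 3.085]
force: [4.6, 0.2, 5.2]
width: 0.0136
```

{"method": "move_arm", "body": {
  "deltas": [
    [-0.7, -12.7, 0.4, 0, 0, 0],
    [-0.7, -12.7, -0.3, 0, 0, 0],
    [-0.7, -12.7, -0.9, 0, 0, 0],
    [-0.5, -8.3, -0.9, 0, 0, 0],
    [0, 0, 0, 0, 0, 0]
  ]
}}

```text
t: 11.62
eef_pos: [0.5603, -0.1587, 0.4077]
ee_rot: [-3.14, 0.001, 3.083]
force: [3.5, -0.8, 5.5]
width: 0.0133
```

{"method": "move_arm", "body": {
  "deltas": [
    [-0.2, -3, -0.5, 0, 0, 0],
    [-0.2, -3, -0.5, 0, 0, 0],
    [-0.2, -3, -0.6, 0, 0, 0],
    [0, 0, 0, 0, 0, 0],
    [0, 0, 0, 0, 0, 0]
  ]
}}

```text
t: 12.03
eef_pos: [0.5598, -0.1667, 0.4064]
ee_rot: [-3.14, 0.002, 3.084]
force: [3.7, -0.9, 6.6]
width: 0.0134
```

{"method": "move_arm", "body": {
  "deltas": [
    [-0.1, -2, -0.4, 0, 0, 0],
    [-0.1, -2, -0.4, 0, 0, 0],
    [0, 0, 0, 0, 0, 0],
    [0, 0, 0, 0, 0, 0],
    [0, 0, 0, 0, 0, 0]
  ]
}}

```text
t: 12.45
eef_pos: [0.5596, -0.1706, 0.4057]
ee_rot: [-3.14, 0.002, 3.084]
force: [3.0, -1.4, 6.2]
width: 0.0136
```

```bash
python3 - <<'E'
from h import *
s=arm.get_state();print(s['eef_pos'],s['width'],s['force'],s['moment'])
t=arm.grab_frame('top');b=arm.grab_frame('side')
cv2.imwrite('pics/g7.png',np.hstack([cv2.resize(t[150:350,270:470],(400,400)),cv2.resize(b[60:270,290:500],(400,400))])[:,:,::-1])
for c in('top','side'):
  for n in('stand_bar','handle','foot'):print(c,n,[(d['xy'],d['score']) for d in arm.spot_point(n,c)][:2])
E
```

```text
[ 0.55961212 -0.17058962  0.40565429] 0.013553455132575422 [ 3.01736789 -1.35672848  6.15973701] [-0.37618026 -1.36467295  0.02354793]
top stand_bar []
top handle [([400.0, 232.3], 0.66)]
top foot [([369.9, 256.8], 0.58)]
side stand_bar []
side handle [([402.3, 118.3], 0.98)]
side foot [([380.5, 224.0], 0.93)]
```

View pics/g7.png

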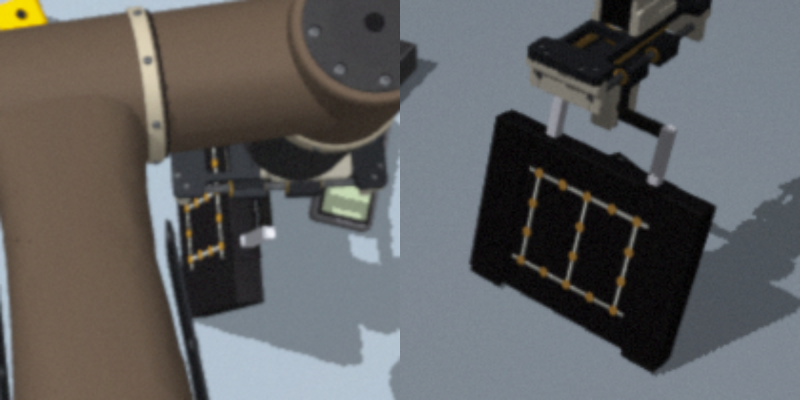

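The board stands on its feet leaning back about 14°, with the handle gripped. Contact on the stand isn't confirmed yet, so I'll check the geometry and push gently until the stand pushes back.

```bash
python3 - <<'E'
from h import *
print('foot',tri((369.9,256.8),(380.5,224)),at_z('side',(380.5,224),0),'handle',tri((400,232.3),(402.3,118.3)))
E
```

```text
foot (array([ 0.56076994, -0.13510781, -0.00425021]), np.float64(0.0010355656211041662)) [ 5.58106078e-01 -1.31331389e-01  1.11022302e-16] handle (array([ 0.56231823, -0.17282472,  0.237753  ]), np.float64(0.007825832022668908))
```

{"method": "move_arm", "body": {
  "deltas": [
    [-0.1, -1.5, -0.4, 0, 0, 0],
    [-0.1, -1.5, -0.4, 0, 0, 0],
    [0, 0, 0, 0, 0, 0],
    [0, 0, 0, 0, 0, 0],
    [0, 0, 0, 0, 0, 0]
  ]
}}

```text
t: 13.27
eef_pos: [0.5594, -0.1736, 0.4051]
ee_rot: [-3.14, 0.002, 3.084]
force: [4.0, -1.1, 7.4]
width: 0.013
```

{"method": "move_arm", "body": {
  "deltas": [
    [-0.1, -1, -0.5, 0, 0, 0],
    [-0.1, -1, -0.5, 0, 0, 0],
    [0, 0, 0, 0, 0, 0],
    [0, 0, 0, 0, 0, 0],
    [0, 0, 0, 0, 0, 0]
  ]
}}

```text
t: 13.68
eef_pos: [0.5593, -0.1758, 0.4045]
ee_rot: [-3.14, 0.002, 3.084]
force: [3.1, -2.0, 9.4]
width: 0.0135
```

{"method": "move_arm", "body": {
  "deltas": [
    [-0.1, -1.5, -0.2, 0, 0, 0],
    [-0.1, -1.5, -0.2, 0, 0, 0],
    [0, 0, 0, 0, 0, 0],
    [0, 0, 0, 0, 0, 0],
    [0, 0, 0, 0, 0, 0]
  ]
}}

```text
t: 14.1
eef_pos: [0.5591, -0.1785, 0.404]
ee_rot: [-3.14, 0.003, 3.084]
force: [2.6, 0.0, 9.1]
width: 0.0132
```

{"method": "move_arm", "body": {
  "deltas": [
    [-0.1, -1.5, -0.2, 0, 0, 0],
    [-0.1, -1.5, -0.2, 0, 0, 0],
    [0, 0, 0, 0, 0, 0],
    [0, 0, 0, 0, 0, 0],
    [0, 0, 0, 0, 0, 0]
  ]
}}

```text
t: 14.52
eef_pos: [0.559, -0.1811, 0.404]
ee_rot: [-3.141, 0.003, 3.085]
force: [1.8, 2.7, 10.8]
width: 0.0135
```

```bash
python3 - <<'E'
from h import *
s=arm.get_state();print(s['eef_pos'],s['width'],s['force'],s['moment'])
arm.grab_frame('top');arm.grab_frame('side');X={}
for n in('handle','foot','board'):
  for c in('top','side'):
    d=arm.spot_point(n,c)[:1];X[c]=d[0]['xy'] if d else None
  print(n,X,tri(X['top'],X['side']) if all(v is not None for v in X.values()) else '')
E
```

```text
[ 0.5590274  -0.18112958  0.40396944] 0.01353784398071095 [ 1.84610855  2.72216562 10.7812386 ] [ 1.02825609 -1.00151274  0.06760843]
handle {'top': [406.1, 233.5], 'side': [406.4, 115.4]} (array([ 0.55916386, -0.18383985,  0.23944465]), np.float64(0.0058904889079721984))
foot {'top': [368.9, 257.5], 'side': [380.6, 222.6]} (array([ 0.55839911, -0.13135083,  0.00386313]), np.float64(0.0003021540454714229))
board {'top': [373.1, 248.3], 'side': [384.6, 173.4]} (array([ 0.55745442, -0.1267646 ,  0.13729032]), np.float64(0.0011419639543917867))
```

The y force flipped from −2 N to +2.7 N near y = −0.179. The bar now sits 50 mm behind the foot, against 49 mm expected at 15°, so the board is on its stand. I'll clamp firmly.

{"method": "move_arm", "body": {
  "deltas": [
    [0, 0, 0, 0, 0, 0],
    [0, 0, 0, 0, 0, 0],
    [0, 0, 0, 0, 0, 0],
    [0, 0, 0, 0, 0, 0],
    [0, 0, 0, 0, 0, 0]
  ],
  "squeeze": 55
}}

```text
t: 15.33
eef_pos: [0.559, -0.1811, 0.404]
ee_rot: [-3.141, 0.003, 3.085]
force: [2.3, 2.5, 12.2]
width: 0.0123
```

{"method": "move_arm", "body": {
  "deltas": [
    [0, 0, 0, 0, 0, 0],
    [0, 0, 0, 0, 0, 0],
    [0, 0, 0, 0, 0, 0],
    [0, 0, 0, 0, 0, 0],
    [0, 0, 0, 0, 0, 0]
  ]
}}

```text
t: 15.75
eef_pos: [0.559, -0.1811, 0.404]
ee_rot: [-3.141, 0.003, 3.085]
force: [2.5, 2.4, 12.5]
width: 0.0123
```

```bash
python3 - <<'E'
from h import *
s=arm.get_state();print(s['t'],s['eef_pos'],s['width'],s['force'],s['moment'])
t=arm.grab_frame('top');b=arm.grab_frame('side')
cv2.imwrite('pics/g8.png',np.hstack([cv2.resize(t[120:360,160:480],(400,300)),cv2.resize(b[50:350,180:500],(400,375))[:300]])[:,:,::-1])
E
```

```text
15.75 [ 0.55902837 -0.18107335  0.4039963 ] 0.01227182870195642 [ 2.45569055  2.35133873 12.5315665 ] [ 1.01381088 -0.98441587  0.04183483]
```

View pics/g8.png

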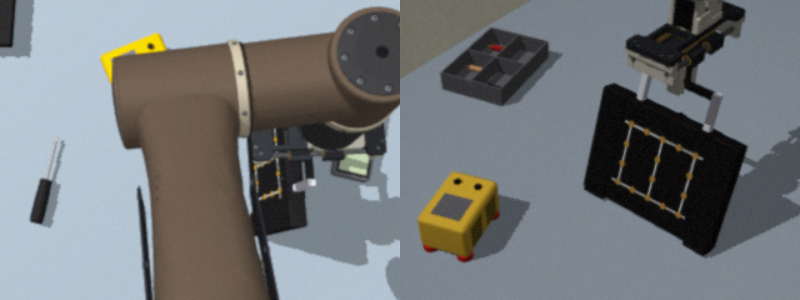

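The board stands leaning back with the grip at 55 N. The adapter, meter and screwdriver look to be where they were. Handing in.

```bash
python3 -c "
from station import arm
print(arm.job_done());s=arm.get_state();print(s['t'],s['eef_pos'],s['width'],s['force'])"
```

```text
the job is handed in; nothing more can be done
None
the job is handed in; nothing more can be done
```

The job is done and handed in at about 16 s of the 59 s allowed. I gripped the stand's cross bar and lifted it past the snap, and it stayed open. I then took the handle and raised the board over its feet. It now leans back on the stand, with the handle still held at 55 N.

**Last checks:**
- **Lean:** the handle bar is about 0.24 m above the bench and 50 mm behind the rear foot edge; 49 mm is expected at 15°.
- **Contact with the stand:** the sideways force changed from −2 N to about +2.5 N as the stand took the load. The arm presses down with about 12 N. The stand was hidden behind the board at the end, so this contact comes from forces and geometry, not from a picture.
- **Feet:** the two camera estimates of the rear foot edge differ by about 4 mm. Both lie 7–11 mm further back than planned, so the feet probably slid a little during the raise. I corrected for this by moving until the stand pushed back.
- **Other things on the bench:** the adapter, meter and screwdriver look unmoved in the last pictures. I didn't measure them, and the arm partly hides the adapter and meter from above.

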